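# Bring the ratchet recipe stand down to its second notch

## Robot

A 7-joint arm with a two-finger parallel gripper is mounted at the origin on the work surface. World frame = base frame: x ahead of the robot, y to its left, z up, the work surface at z = 0. Lengths are in m, angles in rad, forces in N, time in s.
With the tool pointing down it reaches from about 0.35 to 0.775 m from the base axis. Payload 3.1 kg.
Tool frame: the origin (TCP) lies at the centre of the arm's flange, where the gripper is bolted on; the fingertips stand 173 mm ahead of it and the grasp point (between the pads) lies 155 mm ahead of it (arm.nose_length is the distance from the TCP to the fingertips, in m); z points along the fingers, y is the line along which they close (so a half turn about z gives the same grasp; the last joint's range is limited). The gripper opens to 85 mm and grips with 20 to 120 N. Pads are 22 mm wide; open, the fingers measure 114 mm over their backs; the gripper's body (76 mm by 85 mm) begins 54 mm behind the grasp point. The pads swing forward as they close: fully open they stand 13 mm farther back than shut.
Start: joints at [-1.203, 0.311, 0.014, 1.512, -0.004, 1.319, -0.027], TCP at [0.219, 0.504, 0.405] pointing down, gripper open.
Joint ranges: [-2.7, 2.7], [-0.3, 1.91], [-1.27, 1.3], [0.12, 2.57], [-1.44, 4.58], [0.2, 2.03], [-3.05, 3.05]. Speed limits (rad/s): [2.79, 2.79, 3.14, 3.14, 3.14, 3.14, 3.14].

## Interface

Orientations are given as a unit quaternion [x, y, z, w].
In Python, from bench import arm gives the robot as it stands.
- The arm moves only by the tool drive_tool, never from a script. Its argument "deltas" is a list of rows, each a list of 7 numbers: the turn, a rotation vector about the tool's x, y, z in rad, then the shift along the tool's x, y, z in cm, then the finger opening in cm, from 0 to 8.54. In form: [[ax, ay, az, x, y, z, claw], ...]. A call has 1 to 8 rows; each row shifts and turns the commanded pose from where the row before left it, along the tool's axes as they then stand; what a row does not reach is not made up. A row lasts 1/12 s, in which the tool goes at most 41.7 mm and 7.16 degrees, less where a joint would pass 70% of its speed; a pose out of reach is approached as far as the arm can. A call is refused whole if a number of a shift passes 4.17 or a number of a turn 0.125, either way. A call with a gripper value outside its range is refused whole. The fingers move at their own pace and stop on an object; "grip_force" is the grip in N (left out, the last holds). Time passes only in rows, so rows that do not move let the fingers close. It gives the time, the measured TCP pose, the force, the opening and the grip force at its end, in the units of the state.
- arm.sense(): the state, without advancing time (a new reading comes with each control period).
- arm.grab_frame(name): name is "scene" or "top" or "wrist"; returns (picture, depth): 480x640x3 uint8, blue, green, red; 480x640 float32, m along the optical axis (not along the pixel's ray), 0 where there is no reading.
- arm.camera_params(name): a dict with "camera_matrix" (3x3 intrinsics, pixels), "origin" and "attitude" of the camera in the world; the wrist camera has in their place "T_tool_cam" (4x4, takes a point from camera to tool coordinates, whose origin is the TCP and whose axes are the flange's). Camera axes: x right, y down, z forward; pixel columns grow to the right and rows downward; lengths in m; the calibration is good to about 2 mm. A picture is of the moment at which its call begins: read the wrist's pose just before it. camera_params takes no time and is no camera call.
- arm.finish_job(): hands the job in; it is judged then, once.
Trained networks look in the newest picture that a camera, given by its name, has taken for a name from the list of things; names that differ only in an ending like _2 or _b are one class to them, and where a whole thing is asked for, a point or a joint stands for the part that bears it (a point fixed in the world has none). Each returns a list of dicts, best first, with "conf" (0 to 1); they miss things now and then, are a little off and sometimes report something else, mostly with a low value. They report only what shows in the picture. A call takes as long as a camera call.
- arm.search_frame(target, camera): "position" ([x, y, z] in m, in world coordinates, good to about 4 mm: the middle of the surface that is visible of it).
- arm.silhouettes(target, camera): "pixels" (480x640 bool, what is visible of it).
- arm.mark_of(target, camera): "position" ([x, y, z] in m, in world coordinates, good to about 4 mm: a listed point, or the origin of a listed thing).
The state is a dict: "clock": time; "qpos": joint angles; "joint_vel": joint speeds; "joint_efforts": joint torques, N m; "ee_pos": TCP position; "eef_rot": TCP orientation; "wrist_force": force on the tool from outside, world axes, zero at the start; "ft_torque": the same for the moment, N m; "opening": finger opening in m; "grasp_force": force on a finger pad.
Only numpy, scipy, OpenCV 4.12 (cv2) and the standard library are available. Lean on these libraries where they do the work, as an engineer would, in place of code of your own. Each camera call takes 0.05 s, during which the arm holds its last target. There are 200 camera calls.

## Task

The recipe stand's board is propped too steeply, and its ratchet only lets it go up. Lift it by its blue bar past the top notch and, without forcing it, on against the sprung stop until the prop is thrown out, short of driving it into the solid end stop; lower it all the way flat so that the prop re-arms, then raise it to rest on the second notch from flat and let go. Ease the board down, never let it fall, and leave the other things on the counter where they are.

Things in the scene. Friction and masses are not known exactly. Their poses are not given: they have to be found in the camera images.
- stand: the recipe stand's dark wooden frame, fixed to the counter. Origin on the counter straight below the middle of the board's hinge; z up. The board reaches from the hinge to the stand's -x (roughly towards the robot); its free edge there rises as it tilts up. Frame: x -160..+40, y -120..+120 mm; the ratchet sits outside the +y cheek: x -125..+70, y +122..+170 mm, up to 170 mm high.
- hinge (a point): middle of the board's hinge axis, 100 mm above the counter; the axis runs along the stand's y. Fixed.
- board (a joint): tilt of the board (rad): 0 = flat on its rests, grows as the free edge rises. Board 170 x 216 x 10 mm, about 0.5 kg, damped hinge. Notches counted from flat: first 0.255, second 0.485, third 0.71, fourth (top) 0.94 (each within 0.015). Raised just past a notch, the prop drops in behind its tooth; eased down again, the board comes to rest on it and its weight (about 2 N at the bar) leaves the hand.
- bar (a point): centre of the board's blue grip bar: round, 12 mm thick, 140 mm long, parallel to the hinge and 225 mm from it in the board's plane: at tilt t it is at stand x = -0.225 cos t, z = 0.100 + 0.225 sin t (m). Two rods 66 mm either side of its centre carry it; 40 mm of open space between bar and board edge. Held between flat pads it rolls in them as the board turns. About 2.5 N lifts it.
- top_stop (a point): a sprung rubber stop beside the hinge (fixed point). A black cam on the board meets it at a tilt between 1.11 and 1.42: set differently on every stand, not measured, only felt. Pushing 0.05 to 0.07 rad on, against 5 to 8 N more at the bar (along its arc) than the free board needs, throws the prop out; 9 N makes sure of it. It stiffens by about 1.8 N at the bar per degree.
- end_stop: solid red end stop behind the sprung one, fixed on the stand beside the ratchet wheel; origin in the hinge axis. The board's cam reaches it when pushed 0.05 to 0.07 rad past the point where the prop is thrown out, at 12 to 15 N at the bar. It must not be driven against: a touch of over 8 N there strains the stand.
- prop_foot (a point): fixed pivot of the red prop (pawl), 60 mm long, which leans on the steel ratchet wheel and keeps the board from going down past a notch. Thrown out at the top, it falls over towards the stand's -x and stays out, so that the board can be lowered past all notches; a brass crank tips it back in only in the last 0.1 rad above flat. If not thrown out it catches again at the fourth notch.
- jar_a: bystander: empty open square glass jar, 66 x 66 x 105 mm, origin at the centre of its underside
- jar_b: bystander: a second empty square glass jar, the same as the first
- olla_lid: bystander: brown stoneware olla lid, 124 mm across, 54 mm high with its knob, origin at the centre of its underside
- orange_lid: bystander: small orange silicone lid, 90 mm across, 10 mm high, with a tab, origin at the centre of its underside
- tong: bystander: steel tong, 235 mm long along its x, 14 mm high, origin under its middle
- spice_tin: bystander: yellow spice tin, 54 mm diameter, 75 mm high, origin at the centre of its underside, close beside the stand
- spoon: bystander: wooden spoon, 240 mm long, lying along its x

How it is judged:
On the way, in this order (a step that is already met when the one before it is completed fails the run):
1. the board is lifted above its top notch (value of joint board above 1.1 rad), for 0.1 s.
2. the prop thrown out, the board is lowered all the way flat (value of joint board below 0.035 rad), for 0.1 s.
At the end, for the whole second after the job is handed in: the board rests on its second notch from flat (tilt between 0.44 and 0.54 rad), still, let go and held by the prop alone (value of joint board between 0.44 and 0.54 rad and velocity of joint board between -0.03 and 0.03 rad/s); the robot touches nothing.
It fails at once if the board is driven hard into the solid red end stop (over 8 N there) (contact force between end_stop and anything else above 8 N).
It fails at once if the board is let fall (falls faster than 1.2 rad/s) (velocity of joint board below -1.2 rad/s).
It fails at once if another thing on the counter is moved by more than 20 mm (distance of any of jar_a, jar_b, olla_lid, orange_lid, tong, spice_tin, spoon from where it was at the start of the episode above 0.02 m).
It also fails if it takes over 64 s, if anything falls off the work surface, if the arm or the gripper's body presses on something with over 40 N, if the wrist force passes 120 N, or if a joint passes its speed limit or range.

## Working session

There is one attempt and no reset: what is moved stays moved. The work goes in short steps, Python scripts to look and compute and a tool call to move; the robot and the scene stay as the last step left them, time stands still between calls to the robot, and variables do not carry over. Pictures are saved under pics/ and viewed, at most 10 in all, crops included, and the job is handed in when it is done.

Besides the shell and the picture viewer there is one more tool, called after ">>>" as name([rows], argument=value, ...), one row to a line, values as JSON. drive_tool: Moves the arm, as the interface text tells. Its arguments: {"type":"object","properties":{"deltas":{"type":"array"},"grip_force":{"type":"number"}},"required":["deltas"]}

```bash
mkdir -p pics; ls; python3 - <<'E'
from bench import arm
import cv2,numpy as np
s=arm.sense();print({k:np.round(v,3).tolist() for k,v in s.items()})
ims=[]
for c in("scene","top"):
    im,d=arm.grab_frame(c);cv2.imwrite(f"pics/{c}0.png",im)
    for t in("stand","hinge","bar","top_stop","end_stop","prop_foot","spice_tin","jar_a"):
        r=arm.mark_of(t,c);print(c,t,[(np.round(x["position"],3).tolist(),round(x["conf"],2)) for x in r[:2]])
E
```

```text
pics
{'clock': 0.0, 'qpos': [-1.203, 0.312, 0.014, 1.513, -0.004, 1.319, -0.027], 'joint_vel': [0.0, 0.001, -0.001, 0.001, 0.001, -0.002, 0.0], 'joint_efforts': [-0.0, -37.992, 0.146, -23.059, 0.012, 0.014, -0.0], 'ee_pos': [0.219, 0.504, 0.404], 'eef_rot': [0.203, 0.979, -0.001, -0.0], 'wrist_force': [0.838, -0.083, -0.347], 'ft_torque': [0.009, -0.029, -0.058], 'grasp_force': 0.0, 'opening': 0.085}
scene stand [([0.668, 0.088, -0.0], 0.71)]
scene hinge [([0.668, 0.088, 0.096], 0.82), ([0.375, 0.202, 0.002], 0.23)]
scene bar [([0.498, 0.095, 0.242], 0.93)]
scene top_stop [([0.729, 0.224, 0.14], 0.93), ([0.593, 0.227, 0.045], 0.66)]
scene end_stop []
scene prop_foot [([0.595, 0.23, 0.045], 0.78)]
scene spice_tin [([0.677, -0.092, -0.001], 0.66)]
scene jar_a [([0.444, 0.379, -0.002], 0.92), ([0.414, -0.352, -0.001], 0.76)]
top stand [([0.666, 0.082, -0.002], 0.74)]
top hinge [([0.664, 0.084, 0.099], 0.73), ([0.674, -0.091, -0.0], 0.24)]
top bar [([0.495, 0.094, 0.248], 0.71), ([0.648, 0.386, -0.0], 0.2)]
top top_stop [([0.726, 0.226, 0.139], 0.76), ([0.64, 0.387, -0.001], 0.27)]
top end_stop []
top prop_foot [([0.59, 0.234, 0.041], 0.84)]
top spice_tin [([0.673, -0.09, 0.003], 0.54)]
top jar_a [([0.413, -0.348, -0.002], 0.96), ([0.448, 0.382, -0.001], 0.84)]
```

View pics/scene0.png

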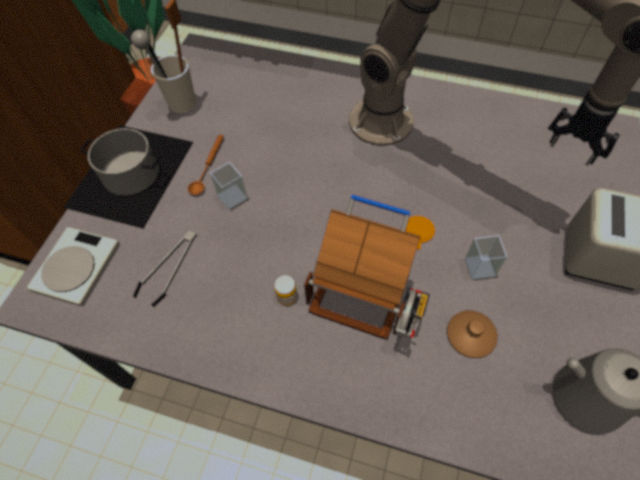

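View pics/top0.png

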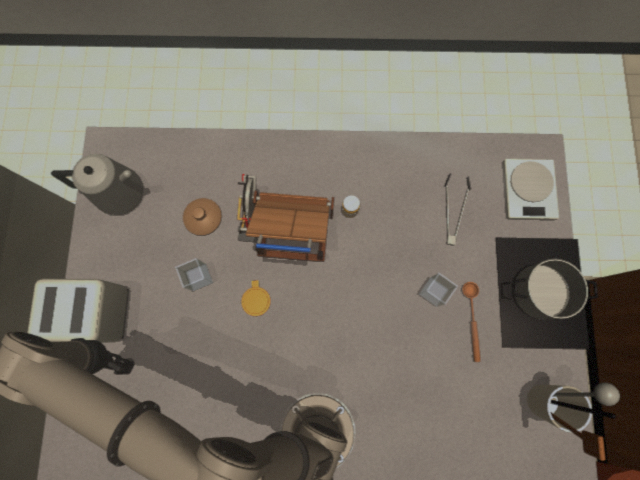

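```bash
cat > h.py <<'E'
from bench import arm
import numpy as np, cv2
from scipy.spatial.transform import Rotation as R
def cloud(target,cam):
    im,d=arm.grab_frame(cam); r=arm.silhouettes(target,cam)
    if not r: return None
    P=arm.camera_params(cam); K=P["camera_matrix"]
    m=r[0]["pixels"]&(d>0); v,u=np.nonzero(m); z=d[m]
    p=np.c_[(u-K[0][2])/K[0][0]*z,(v-K[1][2])/K[1][1]*z,z]
    A=np.array(P["attitude"]); A=A if A.shape==(3,3) else R.from_quat(A).as_matrix()
    return p@A.T+np.array(P["origin"])
E
python3 - <<'E'
from h import *
for c in("scene","top"):
    print(c,{k:np.round(v,3).tolist() for k,v in arm.camera_params(c).items()})
    for t in("bar","stand"):
        r=arm.silhouettes(t,c); print(t,[(x["conf"],x["pixels"].sum()) for x in r])
        p=cloud(t,c)
        if p is not None: print(len(p),np.round(np.percentile(p,[2,10,50,90,98],axis=0),3).tolist())
im,d=arm.grab_frame("top");P=arm.camera_params("top");K=P["camera_matrix"]
# blue pixels
for c in("scene","top"):
    im,d=arm.grab_frame(c);P=arm.camera_params(c);K=P["camera_matrix"]
    h=cv2.cvtColor(im,cv2.COLOR_BGR2HSV);m=(h[...,0]>100)&(h[...,0]<130)&(h[...,1]>130)&(d>0)
    n,l,st,ce=cv2.connectedComponentsWithStats(m.astype(np.uint8))
    for k in range(1,n):
        if st[k,4]<80: continue
        v,u=np.nonzero(l==k);z=d[v,u];p=np.c_[(u-K[0][2])/K[0][0]*z,(v-K[1][2])/K[1][1]*z,z]
        A=np.array(P["attitude"]); A=A if A.shape==(3,3) else R.from_quat(A).as_matrix()
        p=p@A.T+np.array(P["origin"]); 
        c0=np.median(p,0); q=p[np.linalg.norm(p-c0,axis=1)<.1]
        w=np.linalg.svd(q-q.mean(0))[2][0] if len(q)<5000 else 0
        print(c,st[k],np.round(q.mean(0),4),np.round(w,3),np.round(q.min(0),3),np.round(q.max(0),3))
E
```

```text
scene {'camera_matrix': [[489.811, 0.0, 324.868], [0.0, 489.811, 241.974], [0.0, 0.0, 1.0]], 'origin': [1.15, 0.175, 1.168], 'attitude': [0.577, 0.772, -0.218, -0.153]}
bar [(0.93, np.int64(8163))]
8284 [[0.491, -0.016, 0.006], [0.533, 0.005, 0.123], [0.596, 0.097, 0.165], [0.662, 0.189, 0.22], [0.693, 0.228, 0.252]]
stand [(0.72, np.int64(10503))]
10199 [[0.498, -0.029, 0.008], [0.539, -0.002, 0.019], [0.614, 0.1, 0.151], [0.692, 0.197, 0.217], [0.713, 0.238, 0.251]]
top {'camera_matrix': [[448.647, 0.0, 323.063], [0.0, 448.647, 239.324], [0.0, 0.0, 1.0]], 'origin': [0.274, -0.017, 1.394], 'attitude': [0.71, -0.697, 0.073, -0.076]}
bar [(0.7, np.int64(4024))]
4155 [[0.493, -0.014, 0.091], [0.527, 0.006, 0.121], [0.601, 0.101, 0.163], [0.668, 0.207, 0.223], [0.695, 0.233, 0.252]]
stand [(0.73, np.int64(5292))]
5390 [[0.494, -0.023, 0.002], [0.516, 0.0, 0.016], [0.591, 0.107, 0.142], [0.67, 0.214, 0.22], [0.716, 0.247, 0.252]]
scene [352 195  57  20 226] [0.499  0.0972 0.252 ] [ 0.07   0.998 -0.002] [0.491 0.028 0.245] [0.506 0.163 0.257]
top [257 244  53   8 182] [0.4958 0.0967 0.252 ] [-0.066 -0.998 -0.004] [0.488 0.027 0.245] [0.504 0.163 0.259]
```

The pictures show the blue bar at about (380,205) in scene and (285,247) in top. The board sits on its third notch (bar z ≈ 0.247), with the ratchet on the left side in the top view. The bar centre is near (0.4975, 0.097), and the stand's yaw is about -0.068. The hinge worked out from these agrees with what the network marked.

I'll turn and raise the tool first.

>>> drive_tool([
  [0, 0, 0.123, 0, 0, -0.6, 4.5],
  [0, 0, 0.123, 0, 0, -0.6, 4.5],
  [0, 0, 0.123, 0, 0, -0.6, 4.5],
  [0, 0, 0.123, 0, 0, -0.6, 4.5],
  [0, 0, 0.123, 0, 0, -0.6, 4.5],
  [0, 0, 0.123, 0, 0, -0.6, 4.5],
  [0, 0, 0.123, 0, 0, -0.6, 4.5],
  [0, 0, 0.123, 0, 0, -0.6, 4.5],
], grip_force=30)

```text
clock: 2.32
ee_pos: [0.2191, 0.5045, 0.453]
eef_rot: [0.644, 0.765, 0.0, -0.0]
wrist_force: [0.3, -0.7, -0.1]
opening: 0.0448
grasp_force: 0.0
```

>>> drive_tool([
  [0, 0, 0.123, 0, 0, -0.6, 4.5],
  [0, 0, 0.123, 0, 0, 0, 4.5],
  [0, 0, 0, 2.76, 2.18, 0, 4.5],
  [0, 0, 0, 2.76, 2.18, 0, 4.5],
  [0, 0, 0, 2.76, 2.18, 0, 4.5],
  [0, 0, 0, 2.76, 2.18, 0, 4.5],
  [0, 0, 0, 2.76, 2.18, 0, 4.5],
  [0, 0, 0, 2.76, 2.18, 0, 4.5],
])

```text
clock: 2.98
ee_pos: [0.36, 0.6598, 0.4588]
eef_rot: [0.731, 0.682, 0.0, -0.0]
wrist_force: [0.9, 1.5, 1.7]
opening: 0.0452
grasp_force: 0.0
```

>>> drive_tool([
  [0, 0, 0, 2.76, 2.18, 0, 4.5],
  [0, 0, 0, 2.76, 2.18, 0, 4.5],
  [0, 0, 0, 2.76, 2.18, 0, 4.5],
  [0, 0, 0, 2.76, 2.18, 0, 4.5],
  [0, 0, 0, 2.76, 2.18, 0, 4.5],
  [0, 0, 0, 2.76, 2.18, 0, 4.5],
  [0, 0, 0, 0, 0, 0, 4.5],
  [0, 0, 0, 0, 0, 0, 4.5],
])

```text
clock: 3.65
ee_pos: [0.4358, 0.6759, 0.4506]
eef_rot: [0.757, 0.651, 0.0, -0.05]
wrist_force: [-0.5, 0.1, 0.2]
opening: 0.045
grasp_force: 0.0
```

I had the sign of tool x wrong: it points along +stand y. I'll read the state and correct from there.

```bash
cat >> h.py <<'E'
YAW=-0.068
def plan(tgt, yawy=YAW):
    """shift in tool axes (cm) & rotvec to vertical pose with tool y = stand x, at TCP tgt"""
    s=arm.sense(); Rt=R.from_quat(s["eef_rot"]); y=np.array([np.cos(yawy),np.sin(yawy),0]); z=np.array([0,0,-1.]); x=np.cross(y,z)
    G=R.from_matrix(np.c_[x,y,z]); d=np.array(tgt)-s["ee_pos"]
    return np.round((Rt.inv()*G).as_rotvec(),4), np.round(100*G.inv().apply(d),2), np.round(100*Rt.inv().apply(d),2)
E
python3 - <<'E'
from h import *
s=arm.sense();print(s["ee_pos"],s["eef_rot"],np.round(s["qpos"],2))
print(plan([.4975,.097,.455])); im,d=arm.grab_frame("top");cv2.imwrite("pics/top1.png",im)
E
```

```text
[0.43579893 0.67594399 0.45063047] [ 7.57303482e-01  6.51118828e-01  2.36835465e-04 -5.03552468e-02] [-1.06  1.07  0.96  0.16 -1.01  1.95 -1.11]
(array([-0.0733, -0.0691, -0.0824]), array([-57.34,  10.09,  -0.44]), array([-56.13,  14.56,  -5.27]))
```

>>> drive_tool([
  [0, 0, 0, -1.5, -1, 0, 4.5],
  [0, 0, 0, -2.5, -1, 0, 4.5],
  [0, 0, 0, -2.5, 0, 0, 4.5],
  [0, 0, 0, -2.5, 0, 0, 4.5],
])

```text
clock: 4.03
ee_pos: [0.405, 0.6067, 0.4481]
eef_rot: [0.753, 0.656, -0.0, -0.054]
wrist_force: [-0.4, 0.7, -0.1]
opening: 0.0451
grasp_force: 0.0
```

```bash
python3 - <<'E'
from h import *
s=arm.sense();print(s["ee_pos"],s["eef_rot"],np.round(s["qpos"],2),s["clock"])
print(plan([.4975,.097,.455]))
E
```

```text
[0.40496565 0.60666979 0.44806439] [ 7.53033184e-01  6.55764007e-01 -1.82996042e-04 -5.39866506e-02] [-1.36  0.85  1.08  0.82 -0.85  1.76 -0.8 ] 4.0333
(array([-0.0792, -0.0735, -0.0698]), array([-50.22,  12.7 ,  -0.69]), array([-48.99,  15.92,  -5.48]))
```

>>> drive_tool([
  [-0.04, -0.037, -0.035, -1.5, 0.3, 0, 4.5],
  [-0.04, -0.037, -0.035, -1.5, 0.3, -0.1, 4.5],
  [0, 0, 0, -2.5, 0.65, -0.1, 4.5],
  [0, 0, 0, -2.5, 0.65, -0.1, 4.5],
  [0, 0, 0, -2.5, 0.65, -0.1, 4.5],
  [0, 0, 0, -2.5, 0.65, -0.1, 4.5],
])

```text
clock: 4.53
ee_pos: [0.4268, 0.4743, 0.451]
eef_rot: [0.731, 0.682, -0.0, 0.001]
wrist_force: [0.2, -0.2, 0.7]
opening: 0.0451
grasp_force: 0.0
```

```bash
python3 - <<'E'
from h import *
s=arm.sense();print(s["ee_pos"],s["eef_rot"],np.round(s["qpos"],2),s["clock"])
print(plan([.4975,.097,.455]))
E
```

```text
[0.42678571 0.47428163 0.4510119 ] [ 7.30909425e-01  6.82473792e-01 -4.91244378e-04  8.32770774e-04] [-1.46  0.7   1.19  1.18 -0.64  1.64 -0.5 ] 4.5333
(array([ 0.0005,  0.0019, -0.0005]), array([-37.16,   9.62,  -0.4 ]), array([-37.16,   9.64,  -0.32]))
```

>>> drive_tool([
  [0, 0, 0, -2.5, 0.65, 0, 4.5],
  [0, 0, 0, -2.5, 0.65, 0, 4.5],
  [0, 0, 0, -2.5, 0.65, 0, 4.5],
  [0, 0, 0, -2.5, 0.65, 0, 4.5],
])

```text
clock: 4.87
ee_pos: [0.4455, 0.3728, 0.4512]
eef_rot: [0.731, 0.683, -0.0, 0.001]
wrist_force: [1.0, 0.4, -0.1]
opening: 0.045
grasp_force: 0.0
```

```bash
python3 - <<'E'
from h import *
s=arm.sense();print(s["ee_pos"],s["eef_rot"],np.round(s["qpos"],2),s["clock"])
print(plan([.4975,.097,.455]))
im,d=arm.grab_frame("scene");cv2.imwrite("pics/scene1.png",im)
E
```

```text
[0.44547355 0.37278877 0.45119734] [ 7.30690397e-01  6.82708302e-01 -3.58739163e-04  8.88395402e-04] [-1.46  0.58  1.22  1.36 -0.54  1.56 -0.36] 4.8667
(array([0.0008, 0.0017, 0.0001]), array([-27.16,   7.06,  -0.38]), array([-27.16,   7.06,  -0.33]))
```

View pics/scene1.png

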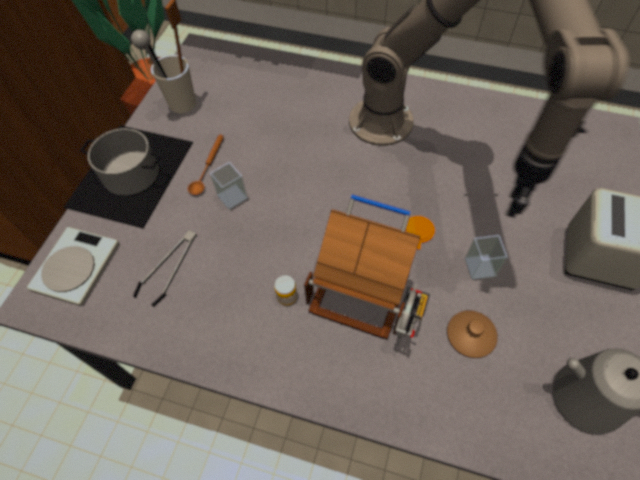

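The gripper is at about (520,200), to the right of the bar. The elbow swings out to +y, and nothing has been disturbed. I'll carry on.

>>> drive_tool([
  [0, 0, 0, -2.5, 0.65, 0, 4.5],
  [0, 0, 0, -2.5, 0.65, 0, 4.5],
  [0, 0, 0, -2.5, 0.65, 0, 4.5],
  [0, 0, 0, -2.5, 0.65, 0, 4.5],
  [0, 0, 0, -2.5, 0.65, -0.2, 4.5],
])

```text
clock: 5.33
ee_pos: [0.4689, 0.246, 0.4534]
eef_rot: [0.731, 0.683, -0.0, 0.001]
wrist_force: [0.2, 0.3, 0.0]
opening: 0.045
grasp_force: 0.0
```

```bash
python3 - <<'E'
from h import *
s=arm.sense();print(s["ee_pos"],s["eef_rot"],np.round(s["qpos"],2),s["clock"])
print(plan([.4975,.097,.455]))
E
```

```text
[0.46886073 0.24595685 0.45342476] [ 7.30670571e-01  6.82729493e-01 -1.91942898e-04  9.58174113e-04] [-1.37  0.44  1.24  1.51 -0.41  1.49 -0.2 ] 5.3333
(array([0.0011, 0.0016, 0.0002]), array([-14.67,   3.87,  -0.16]), array([-14.67,   3.87,  -0.13]))
```

>>> drive_tool([
  [0, 0, 0, -2.5, 0.65, 0, 4.5],
  [0, 0, 0, -2.5, 0.65, 0, 4.5],
  [0, 0, 0, -2.5, 0.65, 0, 4.5],
  [0, 0, 0, -2.5, 0.65, 0, 4.5],
  [0, 0, 0, -2.5, 0.65, -0.2, 4.5],
  [0, 0, 0, -2.2, 0.62, 0, 4.5],
  [0, 0, 0, 0, 0, 0, 4.5],
])

```text
clock: 5.92
ee_pos: [0.4973, 0.0911, 0.4571]
eef_rot: [0.734, 0.679, 0.0, 0.003]
wrist_force: [0.1, -1.7, 0.5]
opening: 0.0449
grasp_force: 0.0
```

```bash
python3 - <<'E'
from h import *
s=arm.sense();print(s["ee_pos"],s["eef_rot"],np.round(s["qpos"],2),s["clock"])
print(plan([.4975,.097,.402]))
im,d=arm.grab_frame("wrist");T=np.array(arm.camera_params("wrist")["T_tool_cam"]);K=arm.camera_params("wrist")["camera_matrix"]
cv2.imwrite("pics/w0.png",im)
h=cv2.cvtColor(im,cv2.COLOR_BGR2HSV);m=(h[...,0]>100)&(h[...,0]<130)&(h[...,1]>130)&(d>0)
v,u=np.nonzero(m);z=d[m];p=np.c_[(u-K[0][2])/K[0][0]*z,(v-K[1][2])/K[1][1]*z,z]
p=p@T[:3,:3].T+T[:3,3];p=R.from_quat(s["eef_rot"]).apply(p)+s["ee_pos"]
print(len(p),np.round(np.percentile(p,[1,50,99],axis=0),4).tolist())
if len(p): 
    c=np.median(p,0);q=p[np.linalg.norm(p-c,axis=1)<.1];print(q.mean(0),np.linalg.svd(q-q.mean(0),full_matrices=False)[2][0])
E
```

```text
[0.49730633 0.09114803 0.45707641] [7.34213739e-01 6.78913413e-01 4.06556599e-04 2.56872987e-03] [-1.14  0.36  1.24  1.56 -0.34  1.46  0.05] 5.9167
(array([ 0.0043,  0.0029, -0.0102]), array([ 0.59, -0.02,  5.51]), array([ 0.6 , -0.05,  5.51]))
5862 [[0.4894, 0.0303, 0.2467], [0.4986, 0.1086, 0.25], [0.5071, 0.1654, 0.2519]]
[0.49861656 0.10456205 0.2498188 ] [-6.95956953e-02 -9.97575280e-01  2.14185951e-05]
```

View pics/w0.png

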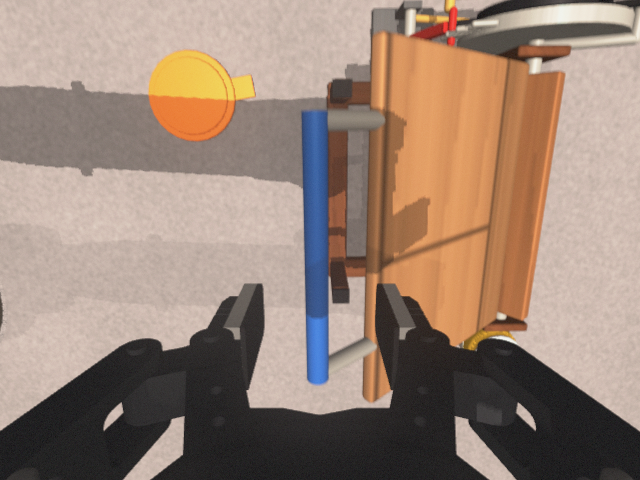

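The wrist view shows the bar at column 315, centred between the fingers. It measures (0.498, 0.098, 0.246). I'll lower and close.

>>> drive_tool([
  [0, 0, 0, 0.4, 0, 1.0, 4.5],
  [0, 0, 0, 0.3, 0.05, 1.0, 4.5],
  [0, 0, 0, 0, 0, 1.2, 4.5],
  [0, 0, 0, 0, 0, 1.2, 4.5],
  [0, 0, 0, 0, 0, 1.1, 4.5],
  [0, 0, 0, 0, 0, 0, 4.5],
])

```text
clock: 6.47
ee_pos: [0.4976, 0.1043, 0.3981]
eef_rot: [0.732, 0.681, -0.001, 0.0]
wrist_force: [-0.2, -0.3, -0.1]
opening: 0.0452
grasp_force: 0.0
```

>>> drive_tool([
  [0, 0, 0, 0, 0, 0, 2.5],
  [0, 0, 0, 0, 0, 0, 0.5],
  [0, 0, 0, 0, 0, 0, 0.5],
  [0, 0, 0, 0, 0, 0, 0.5],
  [0, 0, 0, 0, 0, 0, 0.5],
  [0, 0, 0, 0, 0, 0, 0.5],
], grip_force=35)

```text
clock: 6.97
ee_pos: [0.4979, 0.102, 0.4019]
eef_rot: [0.734, 0.68, 0.0, -0.0]
wrist_force: [-6.0, 0.5, 4.3]
opening: 0.0108
grasp_force: 34.0
```

```bash
cat >> h.py <<'E'
H=np.array([.6675,.0856,.1])
def st():
    s=arm.sense(); g=s["ee_pos"]+R.from_quat(s["eef_rot"]).apply([0,0,.155]); d=g-H
    X=d[0]*np.cos(YAW)+d[1]*np.sin(YAW); t=np.arctan2(d[2],-X); r=np.hypot(X,d[2])
    F=np.array(s["wrist_force"]); FX=F[0]*np.cos(YAW)+F[1]*np.sin(YAW)
    print("t %.3f r %.4f X %.4f Z %.4f"%(t,r,X,d[2]),"push tang %.2f"%-(FX*np.sin(t)+F[2]*np.cos(t)),"F",np.round(F,1),np.round(s["qpos"],2),"clk %.2f open %.3f"%(s["clock"],s["opening"]))
    return t
E
python3 - <<'E'
from h import *
st(); print(plan([.498,.098,.401]))
t=.71
for k in range(16):
    a,b=.71+.045*k,.71+.045*(k+1); print("%.3f"%b, "y %.2f z %.2f"%(-22.5*(np.cos(b)-np.cos(a)),-22.5*(np.sin(b)-np.sin(a))))
E
```

```text
t 0.712 r 0.2250 X -0.1704 Z 0.1469 push tang 0.66 F [-6.   0.5  4.3] [-1.13  0.41  1.21  1.66 -0.39  1.35  0.07] clk 6.97 open 0.011
(array([-0.0004, -0.0009, -0.0085]), array([-0.4 ,  0.04,  0.09]), array([-0.4 ,  0.04,  0.09]))
0.755 y 0.68 z -0.75
0.800 y 0.71 z -0.72
0.845 y 0.74 z -0.69
0.890 y 0.77 z -0.65
0.935 y 0.80 z -0.62
0.980 y 0.83 z -0.58
1.025 y 0.85 z -0.54
1.070 y 0.88 z -0.51
1.115 y 0.90 z -0.47
1.160 y 0.92 z -0.43
1.205 y 0.94 z -0.38
1.250 y 0.95 z -0.34
1.295 y 0.97 z -0.30
1.340 y 0.98 z -0.25
1.385 y 0.99 z -0.21
1.430 y 1.00 z -0.16
```

Gripped, and the geometry fits (t = 0.712, r = 0.225). Lifting along the arc.

>>> drive_tool([
  [0, 0, 0, 0, 0.68, -0.75, 0.5],
  [0, 0, 0, 0, 0.71, -0.72, 0.5],
  [0, 0, 0, 0, 0.74, -0.69, 0.5],
  [0, 0, 0, 0, 0.77, -0.65, 0.5],
  [0, 0, 0, 0, 0.8, -0.62, 0.5],
  [0, 0, 0, 0, 0.83, -0.58, 0.5],
  [0, 0, 0, 0, 0.85, -0.54, 0.5],
  [0, 0, 0, 0, 0, 0, 0.5],
])

```text
clock: 7.63
ee_pos: [0.5519, 0.098, 0.4499]
eef_rot: [0.733, 0.68, 0.001, -0.001]
wrist_force: [-8.4, 2.1, 11.7]
opening: 0.0102
grasp_force: 35.0
```

```bash
cat >> h.py <<'E'
def rows(a,b,n):
    """rows from actual grasp point to the arc: n equal tilt steps a->b"""
    q=np.linspace(a,b,n+1); print(" ".join("[%.2f y %.2f z %.2f]"%(c,-22.5*(np.cos(c)-np.cos(p)),-22.5*(np.sin(c)-np.sin(p))) for p,c in zip(q,q[1:])))
E
python3 -c "
from h import *
t=st();rows(t,t+.09,4);rows(t+.09,t+.27,12)"
```

```text
t 1.034 r 0.2268 X -0.1161 Z 0.1949 push tang 1.36 F [-8.4  2.1 11.7] [-0.96  0.5   1.16  1.43 -0.45  1.51  0.11] clk 7.63 open 0.010
[1.06 y 0.44 z -0.25] [1.08 y 0.44 z -0.24] [1.10 y 0.45 z -0.23] [1.12 y 0.45 z -0.22]
[1.14 y 0.31 z -0.14] [1.15 y 0.31 z -0.14] [1.17 y 0.31 z -0.13] [1.18 y 0.31 z -0.13] [1.20 y 0.31 z -0.13] [1.21 y 0.32 z -0.12] [1.23 y 0.32 z -0.12] [1.24 y 0.32 z -0.11] [1.26 y 0.32 z -0.11] [1.27 y 0.32 z -0.10] [1.29 y 0.32 z -0.10] [1.30 y 0.32 z -0.09]
```

>>> drive_tool([
  [0, 0, 0, 0, 0.39, -0.35, 0.5],
  [0, 0, 0, 0, 0.39, -0.34, 0.5],
  [0, 0, 0, 0, 0.45, -0.23, 0.5],
  [0, 0, 0, 0, 0, 0, 0.5],
])

```text
clock: 7.97
ee_pos: [0.5647, 0.0973, 0.4579]
eef_rot: [0.733, 0.68, 0.002, 0.001]
wrist_force: [-5.3, 2.4, 5.2]
opening: 0.0105
grasp_force: 34.6
```

```bash
python3 -c "
from h import *
t=st();rows(t,t+.16,8)"
```

```text
t 1.102 r 0.2274 X -0.1028 Z 0.2029 push tang 2.55 F [-5.3  2.4  5.2] [-0.92  0.52  1.15  1.37 -0.47  1.54  0.11] clk 7.97 open 0.011
[1.12 y 0.40 z -0.20] [1.14 y 0.41 z -0.19] [1.16 y 0.41 z -0.18] [1.18 y 0.41 z -0.17] [1.20 y 0.42 z -0.17] [1.22 y 0.42 z -0.16] [1.24 y 0.42 z -0.15] [1.26 y 0.43 z -0.14]
```

>>> drive_tool([
  [0, 0, 0, 0, 0.3, -0.2, 0.5],
  [0, 0, 0, 0, 0.3, -0.2, 0.5],
  [0, 0, 0, 0, 0.3, -0.14, 0.5],
  [0, 0, 0, 0, 0, 0, 0.5],
])

```text
clock: 8.3
ee_pos: [0.574, 0.0966, 0.4627]
eef_rot: [0.733, 0.68, 0.002, 0.001]
wrist_force: [-4.0, 2.4, 5.3]
opening: 0.0104
grasp_force: 34.6
```

```bash
python3 -c "
from h import *
st()"
```

```text
t 1.148 r 0.2277 X -0.0934 Z 0.2077 push tang 1.64 F [-4.   2.4  5.3] [-0.89  0.53  1.14  1.34 -0.48  1.56  0.12] clk 8.30 open 0.010
```

>>> drive_tool([
  [0, 0, 0, 0, 0.31, -0.16, 0.5],
  [0, 0, 0, 0, 0.31, -0.14, 0.5],
  [0, 0, 0, 0, 0.31, -0.12, 0.5],
  [0, 0, 0, 0, 0, 0, 0.5],
])

```text
clock: 8.63
ee_pos: [0.5834, 0.096, 0.4672]
eef_rot: [0.733, 0.68, 0.002, 0.002]
wrist_force: [-3.8, 3.0, 5.6]
opening: 0.0105
grasp_force: 34.5
```

```bash
python3 -c "
from h import *
st()"
```

```text
t 1.195 r 0.2282 X -0.0838 Z 0.2123 push tang 1.69 F [-3.8  3.   5.6] [-0.86  0.55  1.13  1.3  -0.49  1.58  0.12] clk 8.63 open 0.010
```

>>> drive_tool([
  [0, 0, 0, 0, 0.31, -0.13, 0.5],
  [0, 0, 0, 0, 0.31, -0.12, 0.5],
  [0, 0, 0, 0, 0.31, -0.1, 0.5],
  [0, 0, 0, 0, 0, 0, 0.5],
])

```text
clock: 8.97
ee_pos: [0.5922, 0.0953, 0.4707]
eef_rot: [0.733, 0.68, 0.002, 0.001]
wrist_force: [-5.2, 3.9, 6.3]
opening: 0.0102
grasp_force: 34.7
```

```bash
python3 -c "
from h import *
st()"
```

```text
t 1.236 r 0.2284 X -0.0751 Z 0.2157 push tang 3.12 F [-5.2  3.9  6.3] [-0.83  0.57  1.12  1.26 -0.51  1.6   0.12] clk 8.97 open 0.010
```

>>> drive_tool([
  [0, 0, 0, 0, 0.25, -0.12, 0.5],
  [0, 0, 0, 0, 0.2, -0.1, 0.5],
  [0, 0, 0, 0, 0, 0, 0.5],
])

```text
clock: 9.22
ee_pos: [0.5964, 0.095, 0.4723]
eef_rot: [0.733, 0.68, 0.001, 0.0]
wrist_force: [-5.4, 3.4, 3.9]
opening: 0.0107
grasp_force: 34.4
```

```bash
python3 -c "
from h import *
st()"
```

```text
t 1.254 r 0.2287 X -0.0713 Z 0.2173 push tang 4.12 F [-5.4  3.4  3.9] [-0.82  0.58  1.11  1.25 -0.51  1.61  0.12] clk 9.22 open 0.011
```

>>> drive_tool([
  [0, 0, 0, 0, 0.25, -0.09, 0.5],
  [0, 0, 0, 0, 0.25, -0.08, 0.5],
  [0, 0, 0, 0, 0, 0, 0.5],
])

```text
clock: 9.47
ee_pos: [0.6008, 0.0946, 0.4737]
eef_rot: [0.733, 0.68, 0.0, -0.001]
wrist_force: [-7.2, 3.6, 4.6]
opening: 0.0105
grasp_force: 34.6
```

```bash
python3 -c "
from h import *
st()"
```

```text
t 1.272 r 0.2288 X -0.0673 Z 0.2187 push tang 5.73 F [-7.2  3.6  4.6] [-0.81  0.59  1.11  1.23 -0.52  1.62  0.12] clk 9.47 open 0.011
```

>>> drive_tool([
  [0, 0, 0, 0, 0.3, -0.09, 0.5],
  [0, 0, 0, 0, 0.3, -0.08, 0.5],
  [0, 0, 0, 0, 0, 0, 0.5],
])

```text
clock: 9.72
ee_pos: [0.6063, 0.0942, 0.4754]
eef_rot: [0.733, 0.68, -0.0, -0.002]
wrist_force: [-10.7, 3.6, 6.1]
opening: 0.0107
grasp_force: 34.7
```

```bash
python3 -c "
from h import *
st()
im,d=arm.grab_frame('scene');cv2.imwrite('pics/s2.png',cv2.resize(im[200:380,250:490],None,fx=3,fy=3))"
```

```text
t 1.296 r 0.2290 X -0.0621 Z 0.2204 push tang 8.88 F [-10.7   3.6   6.1] [-0.79  0.6   1.1   1.2  -0.53  1.63  0.12] clk 9.72 open 0.011
```

View pics/s2.png

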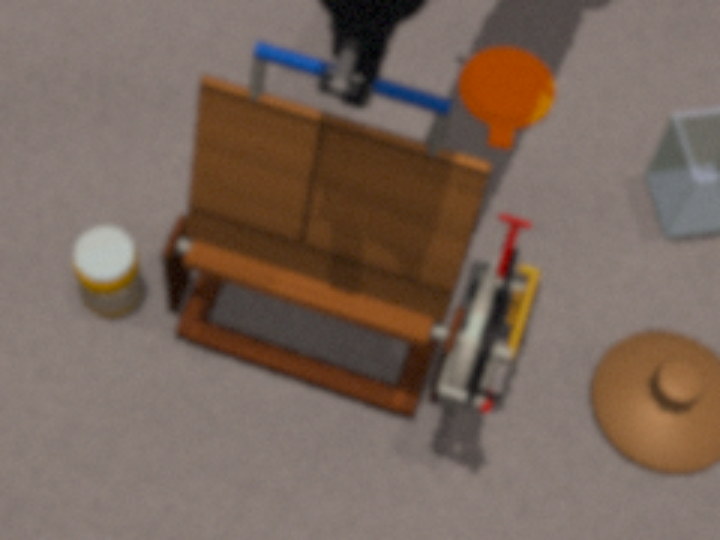

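In the crop, the red prop at about (512,235) now lies tipped out towards -x, so it looks thrown. I'll nudge a little further to about 9 N to make sure, then come back.

>>> drive_tool([
  [0, 0, 0, 0, 0.16, -0.06, 0.5],
  [0, 0, 0, 0, 0, 0, 0.5],
])

```text
clock: 9.93
ee_pos: [0.6075, 0.0941, 0.4757]
eef_rot: [0.734, 0.68, -0.001, -0.002]
wrist_force: [-11.3, 4.0, 5.3]
opening: 0.0106
grasp_force: 34.7
```

```bash
python3 -c "
from h import *
t=st();rows(1.3,.94,8);rows(.94,.54,8);rows(.54,.14,8);rows(.14,0,4)"
```

```text
t 1.301 r 0.2290 X -0.0611 Z 0.2207 push tang 9.74 F [-11.3   4.    5.3] [-0.78  0.6   1.1   1.2  -0.53  1.64  0.12] clk 9.93 open 0.011
[1.26 y -0.97 z 0.29] [1.21 y -0.96 z 0.34] [1.17 y -0.94 z 0.38] [1.12 y -0.92 z 0.42] [1.07 y -0.90 z 0.46] [1.03 y -0.88 z 0.50] [0.98 y -0.86 z 0.54] [0.94 y -0.83 z 0.58]
[0.89 y -0.89 z 0.69] [0.84 y -0.86 z 0.73] [0.79 y -0.82 z 0.77] [0.74 y -0.78 z 0.81] [0.69 y -0.74 z 0.85] [0.64 y -0.69 z 0.89] [0.59 y -0.65 z 0.92] [0.54 y -0.60 z 0.95]
[0.49 y -0.55 z 0.98] [0.44 y -0.50 z 1.01] [0.39 y -0.45 z 1.03] [0.34 y -0.40 z 1.05] [0.29 y -0.35 z 1.07] [0.24 y -0.29 z 1.09] [0.19 y -0.24 z 1.10] [0.14 y -0.18 z 1.11]
[0.11 y -0.10 z 0.78] [0.07 y -0.07 z 0.78] [0.04 y -0.04 z 0.79] [0.00 y -0.01 z 0.79]
```

>>> drive_tool([
  [0, 0, 0, 0, -0.97, 0.29, 0.5],
  [0, 0, 0, 0, -0.96, 0.34, 0.5],
  [0, 0, 0, 0, -0.94, 0.38, 0.5],
  [0, 0, 0, 0, -0.92, 0.42, 0.5],
  [0, 0, 0, 0, -0.9, 0.46, 0.5],
  [0, 0, 0, 0, -0.88, 0.5, 0.5],
  [0, 0, 0, 0, -0.86, 0.54, 0.5],
  [0, 0, 0, 0, 0, 0, 0.5],
])

```text
clock: 10.6
ee_pos: [0.5446, 0.0987, 0.4463]
eef_rot: [0.734, 0.68, 0.002, 0.001]
wrist_force: [-2.7, 2.4, 2.9]
opening: 0.0105
grasp_force: 35.5
```

```bash
python3 -c "
from h import *
t=st();rows(t,t-.16,4);im,d=arm.grab_frame('scene');cv2.imwrite('pics/s3.png',cv2.resize(im[200:380,250:490],None,fx=3,fy=3))"
```

```text
t 1.000 r 0.2274 X -0.1228 Z 0.1913 push tang 0.86 F [-2.7  2.4  2.9] [-0.98  0.48  1.17  1.45 -0.44  1.49  0.1 ] clk 10.60 open 0.010
[0.96 y -0.75 z 0.50] [0.92 y -0.73 z 0.53] [0.88 y -0.70 z 0.56] [0.84 y -0.68 z 0.59]
```

>>> drive_tool([
  [0, 0, 0, 0, -0.75, 0.5, 0.5],
  [0, 0, 0, 0, -0.73, 0.53, 0.5],
  [0, 0, 0, 0, -0.7, 0.56, 0.5],
  [0, 0, 0, 0, 0, 0, 0.5],
])

```text
clock: 10.98
ee_pos: [0.5232, 0.1002, 0.4299]
eef_rot: [0.734, 0.679, 0.001, 0.001]
wrist_force: [-3.9, 2.7, 1.7]
opening: 0.0105
grasp_force: 35.6
```

```bash
python3 -c "
from h import *
t=st();rows(t,.51,7)"
```

```text
t 0.881 r 0.2268 X -0.1444 Z 0.1749 push tang 2.06 F [-3.9  2.7  1.7] [-1.05  0.44  1.19  1.54 -0.41  1.43  0.08] clk 10.98 open 0.011
[0.83 y -0.90 z 0.78] [0.77 y -0.86 z 0.83] [0.72 y -0.81 z 0.87] [0.67 y -0.76 z 0.91] [0.62 y -0.71 z 0.95] [0.56 y -0.66 z 0.99] [0.51 y -0.61 z 1.02]
```

The board is past the fourth notch and still hangs on the hand, so the prop is out. Lowering on.

>>> drive_tool([
  [0, 0, 0, 0, -0.9, 0.78, 0.5],
  [0, 0, 0, 0, -0.86, 0.83, 0.5],
  [0, 0, 0, 0, -0.81, 0.87, 0.5],
  [0, 0, 0, 0, -0.76, 0.91, 0.5],
  [0, 0, 0, 0, -0.71, 0.95, 0.5],
  [0, 0, 0, 0, -0.66, 0.99, 0.5],
  [0, 0, 0, 0, -0.61, 1.02, 0.5],
  [0, 0, 0, 0, 0, 0, 0.5],
])

```text
clock: 11.65
ee_pos: [0.4715, 0.104, 0.3656]
eef_rot: [0.734, 0.679, 0.002, 0.003]
wrist_force: [2.2, 1.9, -3.6]
opening: 0.0106
grasp_force: 36.7
```

```bash
python3 -c "
from h import *
t=st();rows(t,.12,7);rows(.12,0,4)"
```

```text
t 0.515 r 0.2248 X -0.1957 Z 0.1106 push tang 2.14 F [ 2.2  1.9 -3.6] [-1.19  0.37  1.21  1.78 -0.36  1.24  0.04] clk 11.65 open 0.011
[0.46 y -0.59 z 1.12] [0.40 y -0.53 z 1.15] [0.35 y -0.46 z 1.18] [0.29 y -0.40 z 1.20] [0.23 y -0.33 z 1.23] [0.18 y -0.26 z 1.24] [0.12 y -0.19 z 1.25]
[0.09 y -0.07 z 0.67] [0.06 y -0.05 z 0.67] [0.03 y -0.03 z 0.67] [0.00 y -0.01 z 0.67]
```

>>> drive_tool([
  [0, 0, 0, 0, -0.59, 1.12, 0.5],
  [0, 0, 0, 0, -0.53, 1.15, 0.5],
  [0, 0, 0, 0, -0.46, 1.18, 0.5],
  [0, 0, 0, 0, -0.38, 1.2, 0.5],
  [0, 0, 0, 0, -0.3, 1.23, 0.5],
  [0, 0, 0, 0, -0.2, 1.24, 0.5],
  [0, 0, 0, 0, -0.14, 1.25, 0.5],
  [0, 0, 0, 0, 0, 0, 0.5],
])

```text
clock: 12.32
ee_pos: [0.4455, 0.1059, 0.2817]
eef_rot: [0.734, 0.679, 0.001, 0.002]
wrist_force: [-0.2, 2.1, -2.7]
opening: 0.0105
grasp_force: 38.3
```

```bash
python3 -c "
from h import *
t=st();rows(t,0,5)"
```

```text
t 0.119 r 0.2239 X -0.2223 Z 0.0267 push tang 2.69 F [-0.2  2.1 -2.7] [-1.17  0.42  1.15  1.96 -0.44  1.04  0.1 ] clk 12.32 open 0.011
[0.10 y -0.06 z 0.53] [0.07 y -0.04 z 0.54] [0.05 y -0.03 z 0.54] [0.02 y -0.02 z 0.54] [0.00 y -0.01 z 0.54]
```

>>> drive_tool([
  [0, 0, 0, 0, -0.06, 0.53, 0.5],
  [0, 0, 0, 0, -0.04, 0.54, 0.5],
  [0, 0, 0, 0, -0.03, 0.54, 0.5],
  [0, 0, 0, 0, -0.02, 0.54, 0.5],
  [0, 0, 0, 0, 0, 0.4, 0.5],
  [0, 0, 0, 0, 0, 0, 0.5],
])

```text
clock: 12.82
ee_pos: [0.4438, 0.1059, 0.2567]
eef_rot: [0.734, 0.679, 0.001, 0.002]
wrist_force: [-2.6, 2.6, -1.2]
opening: 0.0109
grasp_force: 38.8
```

```bash
python3 -c "
from h import *
t=st()"
```

```text
t 0.008 r 0.2239 X -0.2239 Z 0.0017 push tang 1.25 F [-2.6  2.6 -1.2] [-1.14  0.45  1.11  1.99 -0.49  0.99  0.13] clk 12.82 open 0.011
```

>>> drive_tool([
  [0, 0, 0, 0, 0, 0.2, 0.5],
  [0, 0, 0, 0, 0, 0.15, 0.5],
  [0, 0, 0, 0, 0, 0, 0.5],
  [0, 0, 0, 0, 0, 0, 0.5],
])

```text
clock: 13.15
ee_pos: [0.4439, 0.1058, 0.254]
eef_rot: [0.734, 0.679, 0.001, 0.002]
wrist_force: [-3.4, 0.8, -0.2]
opening: 0.0104
grasp_force: 39.0
```

```bash
python3 -c "
from h import *
t=st();im,d=arm.grab_frame('scene');cv2.imwrite('pics/s4.png',cv2.resize(im[200:380,250:490],None,fx=3,fy=3))"
```

```text
t -0.005 r 0.2239 X -0.2239 Z -0.0010 push tang 0.19 F [-3.4  0.8 -0.2] [-1.13  0.46  1.11  2.   -0.49  0.98  0.14] clk 13.15 open 0.010
```

View pics/s4.png

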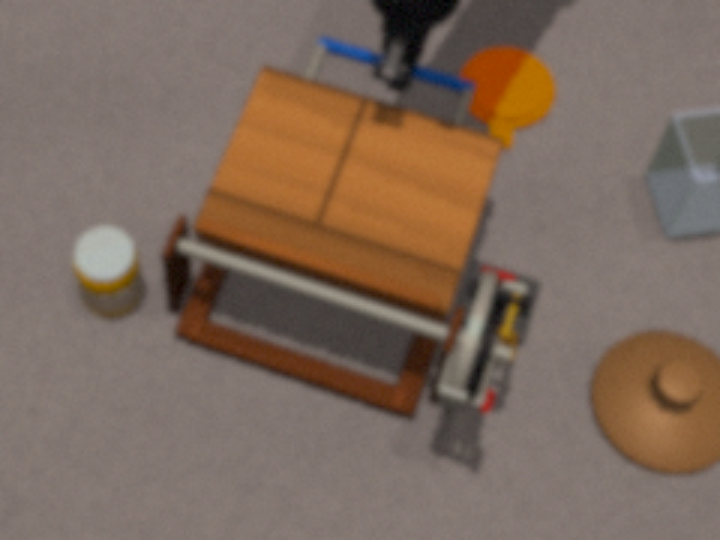

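The prop's red tip is back in at about (505,275), so it looks re-armed. I'll press slightly onto the rests to confirm the board is flat.

>>> drive_tool([
  [0, 0, 0, 0, 0, 0.15, 0.5],
  [0, 0, 0, 0, 0, 0.15, 0.5],
  [0, 0, 0, 0, 0, 0, 0.5],
])

```text
clock: 13.45
ee_pos: [0.4442, 0.1054, 0.2533]
eef_rot: [0.734, 0.679, 0.001, 0.0]
wrist_force: [-11.5, 1.4, 22.9]
opening: 0.0107
grasp_force: 41.4
```

```bash
python3 -c "
from h import *
t=st();rows(0,.42,8);rows(.42,.535,4)"
```

```text
t -0.008 r 0.2239 X -0.2239 Z -0.0017 push tang -22.95 F [-11.5   1.4  22.9] [-1.13  0.46  1.11  2.   -0.5   0.99  0.14] clk 13.45 open 0.011
[0.05 y 0.03 z -1.18] [0.10 y 0.09 z -1.18] [0.16 y 0.15 z -1.17] [0.21 y 0.22 z -1.16] [0.26 y 0.28 z -1.15] [0.32 y 0.34 z -1.13] [0.37 y 0.40 z -1.11] [0.42 y 0.45 z -1.09]
[0.45 y 0.27 z -0.59] [0.48 y 0.29 z -0.58] [0.51 y 0.31 z -0.57] [0.54 y 0.32 z -0.56]
```

Flat on the rests, firmly. Raising past the second notch.

>>> drive_tool([
  [0, 0, 0, 0, 0, -0.25, 0.5],
  [0, 0, 0, 0, 0.03, -1.18, 0.5],
  [0, 0, 0, 0, 0.09, -1.18, 0.5],
  [0, 0, 0, 0, 0.15, -1.17, 0.5],
  [0, 0, 0, 0, 0.22, -1.16, 0.5],
  [0, 0, 0, 0, 0.28, -1.15, 0.5],
  [0, 0, 0, 0, 0.34, -1.13, 0.5],
  [0, 0, 0, 0, 0.4, -1.11, 0.5],
])

```text
clock: 14.12
ee_pos: [0.4583, 0.1047, 0.3352]
eef_rot: [0.734, 0.679, 0.001, 0.001]
wrist_force: [-0.8, 2.0, -4.4]
opening: 0.0106
grasp_force: 37.2
```

>>> drive_tool([
  [0, 0, 0, 0, 0.45, -1.09, 0.5],
  [0, 0, 0, 0, 0.27, -0.59, 0.5],
  [0, 0, 0, 0, 0.29, -0.58, 0.5],
  [0, 0, 0, 0, 0.31, -0.57, 0.5],
  [0, 0, 0, 0, 0, 0, 0.5],
])

```text
clock: 14.53
ee_pos: [0.4712, 0.1038, 0.3633]
eef_rot: [0.734, 0.679, 0.0, 0.0]
wrist_force: [-6.7, 2.9, 0.9]
opening: 0.0104
grasp_force: 37.2
```

```bash
python3 -c "
from h import *
t=st();rows(t,.54,2);rows(t,.48,3)"
```

```text
t 0.503 r 0.2247 X -0.1969 Z 0.1083 push tang 2.55 F [-6.7  2.9  0.9] [-1.18  0.37  1.2   1.79 -0.36  1.24  0.04] clk 14.53 open 0.010
[0.52 y 0.20 z -0.36] [0.54 y 0.21 z -0.36]
[0.50 y -0.08 z 0.15] [0.49 y -0.08 z 0.15] [0.48 y -0.08 z 0.15]
```

>>> drive_tool([
  [0, 0, 0, 0, 0.2, -0.36, 0.5],
  [0, 0, 0, 0, 0.21, -0.36, 0.5],
  [0, 0, 0, 0, 0.1, -0.2, 0.5],
  [0, 0, 0, 0, 0, 0, 0.5],
  [0, 0, 0, 0, -0.15, 0.3, 0.5],
  [0, 0, 0, 0, -0.15, 0.3, 0.5],
  [0, 0, 0, 0, -0.15, 0.3, 0.5],
  [0, 0, 0, 0, 0, 0, 0.5],
])

```text
clock: 15.2
ee_pos: [0.4709, 0.1039, 0.3622]
eef_rot: [0.734, 0.679, -0.0, -0.0]
wrist_force: [-6.9, 2.2, 1.2]
opening: 0.0106
grasp_force: 37.0
```

```bash
python3 -c "
from h import *
t=st()"
```

```text
t 0.497 r 0.2248 X -0.1975 Z 0.1072 push tang 2.31 F [-6.9  2.2  1.2] [-1.18  0.37  1.2   1.79 -0.36  1.24  0.04] clk 15.20 open 0.011
```

Still hanging on the hand at 0.497, so I'll ease further down.

>>> drive_tool([
  [0, 0, 0, 0, -0.09, 0.15, 0.5],
  [0, 0, 0, 0, -0.09, 0.15, 0.5],
  [0, 0, 0, 0, -0.06, 0.1, 0.5],
  [0, 0, 0, 0, 0, 0, 0.5],
])

```text
clock: 15.53
ee_pos: [0.4691, 0.1039, 0.3591]
eef_rot: [0.734, 0.679, 0.0, 0.0]
wrist_force: [-8.2, 1.9, 5.0]
opening: 0.0107
grasp_force: 37.3
```

```bash
python3 -c "
from h import *
t=st()"
```

```text
t 0.482 r 0.2247 X -0.1991 Z 0.1041 push tang -0.58 F [-8.2  1.9  5. ] [-1.18  0.37  1.2   1.8  -0.36  1.23  0.04] clk 15.53 open 0.011
```

The weight has left the hand and the board rests at about 0.485. Opening and rising straight up.

>>> drive_tool([
  [0, 0, 0, 0, -0.04, 0.06, 0.5],
  [0, 0, 0, 0, 0, 0, 1.5],
  [0, 0, 0, 0, 0, 0, 2.5],
  [0, 0, 0, 0, 0, 0, 3.5],
  [0, 0, 0, 0, 0, 0, 4],
  [0, 0, 0, 0, 0, 0, 4],
  [0, 0, 0, 0, 0, 0, 4],
])

```text
clock: 16.12
ee_pos: [0.4698, 0.1037, 0.3584]
eef_rot: [0.734, 0.679, 0.002, 0.002]
wrist_force: [0.3, -0.4, -0.1]
opening: 0.04
grasp_force: 0.0
```

>>> drive_tool([
  [0, 0, 0, 0, 0, -0.5, 4],
  [0, 0, 0, 0, 0, -1, 4],
  [0, 0, 0, 0, 0, -1.5, 4],
  [0, 0, 0, 0, 0, -2, 4],
  [0, 0, 0, 0, 0, -2, 4],
  [0, 0, 0, 0, 0, -2, 4],
  [0, 0, 0, 0, 0, 0, 4],
  [0, 0, 0, 0, 0, 0, 4],
])

```text
clock: 16.78
ee_pos: [0.4696, 0.1037, 0.4498]
eef_rot: [0.734, 0.679, 0.003, 0.002]
wrist_force: [0.0, -0.7, -0.8]
opening: 0.0395
grasp_force: 0.0
```

```bash
python3 - <<'E'
from h import *
s=arm.sense();print(s["ee_pos"],s["wrist_force"],s["opening"],s["clock"])
def bar(c):
    s=arm.sense();im,d=arm.grab_frame(c);P=arm.camera_params(c);K=P["camera_matrix"]
    h=cv2.cvtColor(im,cv2.COLOR_BGR2HSV);m=(h[...,0]>100)&(h[...,0]<130)&(h[...,1]>130)&(d>0);v,u=np.nonzero(m);z=d[m]
    p=np.c_[(u-K[0][2])/K[0][0]*z,(v-K[1][2])/K[1][1]*z,z]
    if c=="wrist":
        T=np.array(P["T_tool_cam"]);p=p@T[:3,:3].T+T[:3,3];p=R.from_quat(s["eef_rot"]).apply(p)+s["ee_pos"]
    else:
        A=np.array(P["attitude"]); A=A if A.shape==(3,3) else R.from_quat(A).as_matrix(); p=p@A.T+np.array(P["origin"])
    q=np.median(p,0);zc=np.percentile(p[:,2],95)-.006
    print(c,q,"tilt",np.arcsin((zc-.1)/.225)); return im
im=bar("wrist");cv2.imwrite("pics/w9.png",im);im=bar("scene")
for t in("jar_a","olla_lid","orange_lid","tong","spice_tin","spoon"):
    print(t,[(np.round(x["position"],3).tolist(),round(x["conf"],2)) for x in arm.mark_of(t,"scene")[:2]])
cv2.imwrite("pics/s9.png",im)
E
```

```text
[0.46959607 0.10365341 0.44977496] [ 0.04324814 -0.6932428  -0.80640631] 0.03948370309962075 16.7833
wrist [0.46991812 0.10746797 0.2075262 ] tilt 0.47507693198068346
scene [0.47190297 0.10312302 0.21005132] tilt nan
jar_a [([0.41, -0.35, -0.002], 0.74), ([0.44, 0.378, -0.003], 0.68)]
olla_lid [([0.637, 0.38, -0.003], 0.97)]
orange_lid [([0.375, 0.202, 0.002], 0.9)]
tong [([0.682, -0.424, 0.001], 0.73)]
spice_tin [([0.672, -0.092, 0.001], 0.94), ([0.377, 0.202, 0.0], 0.68)]
spoon [([0.324, -0.466, -0.001], 0.85)]<stdin>:12: RuntimeWarning: invalid value encountered in arcsin
```

View pics/s9.png

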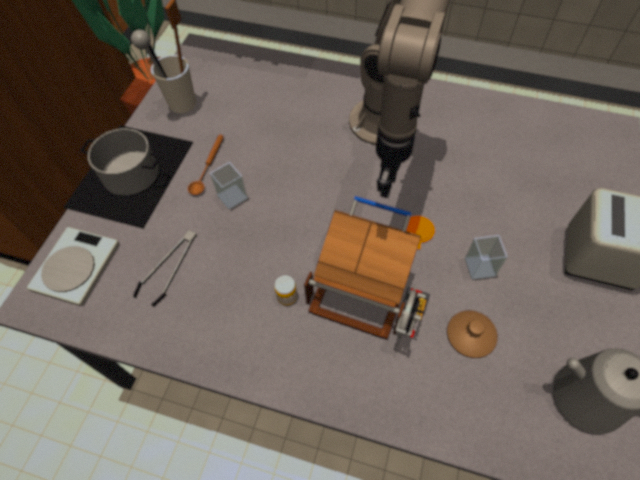

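The board rests at about 0.48 with the gripper clear above the bar at (385,180), and all the bystanders are where they started. Handing in.

```bash
python3 -c "
from bench import arm
print(arm.finish_job())"
```

```text
the job is handed in; nothing more can be done
None
```

I handed in the job at about 17 s with the board on its second notch (tilt about 0.48 rad), let go and the gripper clear; the prop was thrown out at about 8 N over the free load, short of the end stop, it re-armed at flat, and nothing else on the counter moved noticeably; the hand-in returned no verdict.

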